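# Shut the dial bin: break its lid stay and lower the lid

### The job

Two tin bins stand with their lids propped open; the white enamel dial ring is stowed in one of them, two gray spheres in the other. On the bin with the dial ring, press the red knuckle of the locked folding stay down until the stay breaks, then lower that lid gently until it is fully shut. Leave the other bin's lid propped open.

Things in the scene. Friction and masses are not known exactly. Their poses are not given: they have to be found in the camera images.
- dial_bin: tin bin with the white dial ring (84 mm across, flat on its floor); fixed, 200 mm deep (x), 160 wide (y), 110 high. Origin: centre of its underside; x points to its rear (hinge side, away from the robot), y left, z up. The other bin looks the same but holds two gray 60 mm spheres; which stands left or right is random
- dial_hinge (a point): middle of this lid's hinge line, in the bin's frame at x = +100, y = 0, z = 112 mm; axes as the bin's, the hinge runs along y. The lid is a tin plate 200 mm from hinge to free edge, 164 wide, 4 thick (outer face 4 mm from the hinge plane). Shut, its top is 116 mm above the bench; at the start its free edge is 309 mm above the bench, 34 mm in front of the hinge
- dial_knuckle (a point): centre of the red knuckle: a barrel 18 mm across, 28 mm long along the bin's y, in front of the lid near the bin's left side. It joins two 91 mm links, pivoted near the bin's front and on the lid. Pressed down 20 mm or more (a few N; it swings some 8 mm to the rear) it passes the line of the pivots and stays broken; the lid hardly moves. It folds into the bin as the lid shuts
- dial_stay (a joint): fold of this stay at its knuckle, rad: -0.12 locked (at its stop), 0 straight, positive when broken (knuckle below the line of the pivots), about 2 when the lid is shut
- dial_lid (a joint): angle of this bin's lid, rad: 0 shut, 1.40 at the start (80 degrees, leaning slightly to the front). Once the stay is broken the stiff hinge holds the lid wherever it is left; push its outer (rear, then upper) face near the free edge with 2 to 5 N, forward and down round the hinge
- ball_lid (a joint): angle of the other bin's lid (the bin with two gray spheres), rad: 1.40 propped open, 0 shut; to be left propped open

How it is judged:
On the way:
1. the stay of the dial bin is broken at its knuckle while the lid is still up (value of joint dial_stay above 0.12 rad and value of joint dial_lid above 0.8 rad), for 0.2 s.
At the end, for the whole second after the job is handed in: the lid of the bin with the dial ring is shut (within 0.06 rad, about 12 mm at its free edge) and the other bin's lid is still propped open (above 1.3 rad) (value of joint dial_lid below 0.06 rad and value of joint ball_lid above 1.3 rad); the robot touches nothing.
It fails at once if the dial bin's lid slams: it closes faster than 1.8 rad/s (about 0.36 m/s at its free edge) (velocity of joint dial_lid below -1.8 rad/s).
It fails at once if the other bin's lid is lowered below 1.25 rad (value of joint ball_lid below 1.25 rad).
It also fails if it takes over 53 s, if anything falls off the work surface, if the arm or the gripper's body presses on something with over 40 N, if the wrist force passes 120 N, or if a joint passes its speed limit or range.

### The arm

A 7-joint arm with a two-finger parallel gripper is mounted at the origin on the work surface. World frame = base frame: x ahead of the robot, y to its left, z up, the work surface at z = 0. Lengths are in m, angles in rad, forces in N, time in s.
With the tool pointing down it reaches from about 0.4 to 0.75 m from the base axis. Payload 19.5 kg.
Tool frame: the origin (TCP) lies midway between the tips of the shut fingers; the grasp point (between the pads) lies 19 mm behind it; x points along the fingers, y is the direction in which the jaws open and shut, and the axes are right-handed (so a half turn about x gives the same grasp; the last joint's range is limited). The gripper opens to 85 mm and grips with 20 to 120 N. Pads are 22 mm wide; open, the fingers measure 114 mm over their backs; the gripper's body (76 mm by 85 mm) begins 54 mm behind the grasp point. The pads swing forward as they close: fully open they stand 13 mm farther back than shut.
Start: joints at [-1.25, 0.707, -0.028, 1.485, 0.022, 0.951, -0.075], TCP at [0.204, 0.538, 0.195] pointing down, gripper open.
Joint ranges: [-2.71, 2.71], [-0.32, 2.16], [-1.57, 1.52], [0, 2.45], [-1.46, 4.6], [0, 2.02], [-2.83, 2.83]. Speed limits (rad/s): [1.89, 1.89, 2.57, 2.57, 3.01, 3.01, 3.01].

### API

Orientations are given as [roll, pitch, yaw] about the fixed x, y, z axes, in that order (R = Rz(yaw) Ry(pitch) Rx(roll)).
In Python, from bench import ctrl gives the robot as it stands.
- The arm moves only by the tool apply_moves, never from a script. Its argument "increments" is a list of rows, each an object of numbers: "claw": the finger opening in mm, from 0 to 85.4; "x", "y", "z": the shift along the tool's x, y, z in mm; "ax", "ay", "az": the turn, a rotation vector about the tool's x, y, z in degrees. In form: [{"claw": .., "x": .., "y": .., "z": .., "ax": .., "ay": .., "az": ..}, ...]. A call has exactly 8 rows; each row is the pose to reach, as a shift and turn from the pose commanded when the call began, along the tool's axes at that moment; what a row does not reach only later rows make up. A row lasts 1/8 s, in which the tool goes at most 62.5 mm and 10.7 degrees, less where a joint would pass 70% of its speed; a pose out of reach is approached as far as the arm can. A call with a gripper value outside its range is refused whole. The fingers move at their own pace and stop on an object; "grip_force" is the grip in N (left out, the last holds). Time passes only in rows, so rows that repeat a pose let the fingers close, or fill a call up. It gives the time, the measured TCP pose, the force and the opening at its end, in the units of the state.
- ctrl.read_state(): the state, without advancing time (a new reading comes with each control period).
- ctrl.get_image(name): name is "scene" or "top" or "wrist"; returns a dict with "color" (420x560x3 uint8, blue, green, red), "z_map" (420x560 float32, m along the optical axis (not along the pixel's ray), 0 where there is no reading), "mtx" (3x3 intrinsics, pixels), "eye" and "orientation" of the camera in the world. Camera axes: x right, y down, z forward; pixel columns grow to the right and rows downward; lengths in m; the calibration is good to about 2 mm. A picture is of the moment at which its call begins.
- ctrl.close_job(): hands the job in, once; it reports no verdict.
Trained networks look in the newest picture that a camera, given by its name, has taken for a name from the list of things; names that differ only in an ending like _2 or _b are one class to them, and where a whole thing is asked for, a point or a joint stands for the part that bears it (a point fixed in the world has none). Each returns a list of dicts, best first, with "conf" (0 to 1); they miss things now and then, are a little off and sometimes report something else, mostly with a low value. They report only what shows in the picture. A call takes as long as a camera call.
- ctrl.silhouettes(camera, label): "mask" (420x560 bool, what is visible of it) and "centre" ([row, column] in pixels, amid what is visible of it).
The state is a dict: "clock": time; "joint_positions": joint angles; "qd": joint speeds; "tau": joint torques, N m; "tool_pos": TCP position; "orientation": TCP orientation; "wrist_force": force on the tool from outside, world axes, zero at the start; "wrist_torque": the same for the moment, N m; "gripper_width": opening from 0.0 (shut) to 1.0 (fully open).
Only numpy, scipy, OpenCV 4.12 (cv2) and the standard library are available. Lean on these libraries where they do the work, as an engineer would, in place of code of your own. Each camera call takes 0.05 s, during which the arm holds its last target. There are 200 camera calls.

## Working session

There is one attempt and no reset: what is moved stays moved. The work goes in short steps, Python scripts to look and compute and a tool call to move; the robot and the scene stay as the last step left them, time stands still between calls to the robot, and variables do not carry over. Pictures are saved under pics/ and viewed, about 8 in all and at most 12, crops included, and the job is handed in when it is done.

Besides the shell and the picture viewer there is one more tool, called after ">>>" by a JSON object that holds its "api" and its "payload". apply_moves: Moves the arm, as the interface text tells. Its arguments: {"type":"object","properties":{"increments":{"type":"array"},"grip_force":{"type":"number"}},"required":["increments"]}

```bash
mkdir -p pics
cat > h.py <<'E'
from bench import ctrl
import numpy as np, cv2
from scipy.spatial.transform import Rotation as R
def cam(n):
    return ctrl.get_image(n)
def rot(im):
    o=np.array(im["orientation"],float)
    return o if o.shape==(3,3) else R.from_euler('xyz',o).as_matrix()
def world(im,rc=None):
    z=im["z_map"]; K=np.array(im["mtx"]); h,w=z.shape
    v,u=np.mgrid[:h,:w]
    P=np.stack([(u-K[0,2])/K[0,0]*z,(v-K[1,2])/K[1,1]*z,z],-1)
    W=P@rot(im).T+np.array(im["eye"]); W[z==0]=np.nan
    return W
E
python3 - <<'E'
from h import *
print(ctrl.read_state())
a=cam("scene");b=cam("top")
print(a["eye"],a["orientation"],b["eye"],b["orientation"])
cv2.imwrite("pics/s.png",a["color"]);cv2.imwrite("pics/t.png",b["color"])
for n,im in (("scene",a),("top",b)):
    W=world(im)
    for l in ("dial_bin","dial_knuckle","dial_lid","ball_lid"):
        try:
            for d in ctrl.silhouettes(n,l)[:3]:
                m=d["mask"]; p=W[m]; p=p[~np.isnan(p[:,0])]
                print(n,l,round(d["conf"],2),np.round(d["centre"]),m.sum(),np.round(np.median(p,0),3),np.round(np.percentile(p,2,axis=0),3),np.round(np.percentile(p,98,axis=0),3))
        except Exception as e: print(n,l,e)
E
```

```text
{'clock': 0.0, 'joint_positions': array([-1.24970942,  0.70705667, -0.02765262,  1.48497751,  0.02201993,
        0.95093191, -0.07554219]), 'qd': array([-1.12310145e-03, -1.27507153e-04,  1.72393905e-03, -7.71424617e-04,
        8.81442330e-04,  3.22249600e-04,  9.70363879e-05]), 'tau': array([ 1.88320914e-04, -8.83199644e+01,  1.23472787e+00, -2.36165518e+01,
        1.68995513e-02,  6.53928713e-03, -1.63853042e-05]), 'tool_pos': array([0.20394039, 0.53729655, 0.19445884]), 'orientation': array([-1.54449166,  1.56972584, -1.90728235]), 'wrist_force': array([ 0.01438544, -0.04005613, -0.26151387]), 'wrist_torque': array([0.03837557, 0.00996814, 0.05920435]), 'gripper_width': 1.0003549996599124}
[0.89832044 0.52361655 0.95451877] [-2.522447   -0.01382282  2.59070092] [0.46922653 0.02144017 1.15284075] [-3.05241722 -0.01283076 -1.54511511]
scene dial_bin 0.65 [250. 332.] 11618 [0.591 0.19  0.126] [0.416 0.084 0.002] [0.621 0.253 0.308]
scene dial_knuckle 0.78 [252. 368.] 215 [0.503 0.212 0.149] [0.439 0.202 0.103] [0.515 0.229 0.157]
scene dial_lid 0.7 [245. 321.] 6242 [0.598 0.183 0.22 ] [0.458 0.094 0.061] [0.62  0.253 0.31 ]
scene ball_lid 0.7 [118. 238.] 2918 [ 0.565 -0.147  0.21 ] [ 0.435 -0.243  0.105] [ 0.593 -0.087  0.309]
top dial_bin 0.59 [233. 208.] 7774 [0.531 0.179 0.006] [ 0.416  0.081 -0.001] [0.616 0.244 0.31 ]
top dial_knuckle 0.56 [250. 189.] 269 [0.494 0.205 0.142] [0.433 0.198 0.1  ] [0.513 0.225 0.157]
top dial_lid 0.89 [193. 185.] 999 [0.578 0.205 0.187] [0.442 0.09  0.102] [0.62  0.246 0.312]
top ball_lid 0.89 [215. 360.] 1036 [ 0.549 -0.12   0.202] [ 0.422 -0.244  0.107] [ 0.585 -0.092  0.312]
top ball_lid 0.46 [230. 207.] 7704 [0.531 0.179 0.006] [ 0.417  0.081 -0.   ] [0.615 0.244 0.31 ]
```

View pics/s.png

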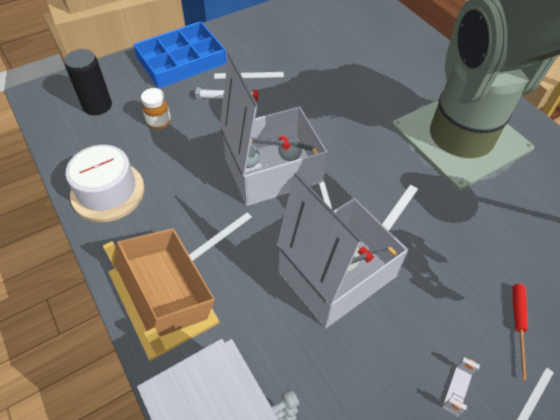

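View pics/t.png

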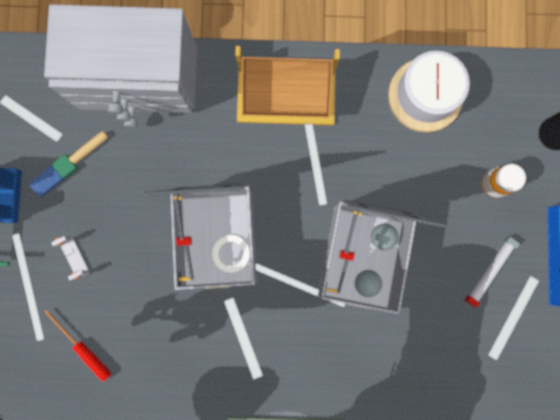

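The top view shows the ring in the left bin (pixel row 253, col 230) with its knuckle at (240, 183). The spheres are in the right bin. Next I'll fit the poses of both bins.

Run:
```python
from h import *
ims=[cam("scene"),cam("top")]
for name,yr in (("dial",(0.04,0.30)),("ball",(-0.30,0.0))):
    pts=[];lid=[];red=[]
    for im in ims:
        W=world(im); c=im["color"].astype(int)
        ok=(W[...,1]>yr[0])&(W[...,1]<yr[1])&(W[...,0]>.36)&(W[...,0]<.68)
        pts.append(W[ok&(W[...,2]>.104)&(W[...,2]<.113)])
        lid.append(W[ok&(W[...,2]>.2)&(W[...,2]<.33)])
        r=ok&(c[...,2]>140)&(c[...,1]<60)&(c[...,0]<60)&(W[...,2]>.1)
        red.append(W[r]); print("red",r.sum(),np.round(np.median(W[r],0),3),np.round(W[r].min(0),3),np.round(W[r].max(0),3))
    p=np.vstack(pts); print(name,len(p),cv2.minAreaRect((p[:,:2]*1000).astype(np.float32)))
    for q in pts: print(cv2.minAreaRect((q[:,:2]*1000).astype(np.float32)))
    q=lid[0]; print("lid outer n",len(q)); m=q.mean(0);u,s,v=np.linalg.svd(q-m,full_matrices=False);print(m,v[2],s)
    z=q[:,2]; e=q[z>.295]; print("top edge",e.min(0),e.max(0))
```

```text
red 71 [0.507 0.218 0.154] [0.5   0.204 0.147] [0.514 0.23  0.158]
red 85 [0.505 0.209 0.154] [0.497 0.197 0.15 ] [0.511 0.223 0.158]
dial 1199 ((518.7631225585938, 164.80032348632812), (207.54933166503906, 164.45919799804688), 5.105822563171387)
((518.8167724609375, 166.25013732910156), (207.0330047607422, 161.59449768066406), 5.248514175415039)
((518.0685424804688, 162.856201171875), (205.82704162597656, 160.70228576660156), 5.102524757385254)
lid outer n 3681
[0.59331892 0.17734601 0.2601765 ] [0.98083646 0.08773905 0.17395887] [2.88699364 2.01969997 0.05898255]
top edge [0.5744815  0.08784764 0.29500782] [0.59552155 0.25386189 0.31276709]
red 55 [ 0.487 -0.094  0.152] [ 0.479 -0.115  0.143] [ 0.496 -0.087  0.157]
red 66 [ 0.486 -0.108  0.155] [ 0.48  -0.118  0.149] [ 0.494 -0.096  0.158]
ball 1142 ((486.45672607421875, -154.9412078857422), (166.81524658203125, 206.39170837402344), 80.34342193603516)
((486.69708251953125, -153.65972900390625), (163.91949462890625, 206.5501708984375), 80.47417449951172)
((485.6394348144531, -158.0257568359375), (160.4976348876953, 205.6880645751953), 80.26956176757812)
lid outer n 1598
[ 0.56171424 -0.1604723   0.26066738] [ 0.97050977 -0.16431721  0.17638211] [1.93953174 1.34104557 0.03797537]
top edge [ 0.53530468 -0.24555045  0.29503368] [ 0.56844309 -0.08400948  0.31264329]
```

```bash
cat >> h.py <<'E'
YAW=np.radians(5.1); C=np.array([.518,.165])
bx=np.array([np.cos(YAW),np.sin(YAW)]); by=np.array([-bx[1],bx[0]])
def binpt(x,y,z): return np.r_[C+x*bx+y*by,z]
# tool x down, tool y along +-bin y
def goalR(s=1):
    Y=np.r_[by*s,0]; X=np.array([0,0,-1.]); return np.stack([X,Y,np.cross(X,Y)],1)
def go(*targets,s=1,prev=None):
    st=ctrl.read_state(); R0=R.from_euler('xyz',st["orientation"]).as_matrix()
    print("t",round(st["clock"],2),"tcp",np.round(st["tool_pos"],4),"F",np.round(st["wrist_force"],1))
    print("Rcur cols x,y:",np.round(R0[:,0],3),np.round(R0[:,1],3))
    for t in targets:
        print(np.round(t,3),"shift",np.round(R0.T@(t-st["tool_pos"])*1000,1),"rv",np.round(np.degrees(R.from_matrix(R0.T@goalR(s)).as_rotvec()),1))
E
python3 - <<'E'
from h import *
d=np.array([.506,.214])-C; print("knuckle bin xy",d@bx,d@by)
for s in (1,-1): go(binpt(-.008,.049,.195),binpt(-.008,.049,.165),s=s)
E
```

```text
knuckle bin xy -0.007596672238473612 0.04987274376752499
t 0.6 tcp [0.204  0.5375 0.1949] F [ 0.5 -0.2  0.4]
Rcur cols x,y: [-0. -0. -1.] [ 0.355  0.935 -0.   ]
[0.506 0.213 0.195] shift [-1.000e-01 -1.963e+02  3.971e+02] rv [-25.9  -0.    0. ]
[0.506 0.213 0.165] shift [  29.9 -196.3  397.1] rv [-25.9  -0.    0. ]
t 0.6 tcp [0.204  0.5375 0.1949] F [ 0.5 -0.2  0.4]
Rcur cols x,y: [-0. -0. -1.] [ 0.355  0.935 -0.   ]
[0.506 0.213 0.195] shift [-1.000e-01 -1.963e+02  3.971e+02] rv [154.1   0.    0. ]
[0.506 0.213 0.165] shift [  29.9 -196.3  397.1] rv [154.1   0.    0. ]
```

>>> {"api": "apply_moves", "payload": {"increments": [{"claw":0,"x":-10,"y":-20,"z":40,"ax":-4},{"claw":0,"x":-10,"y":-47,"z":95,"ax":-8},{"claw":0,"x":-10,"y":-75,"z":152,"ax":-12},{"claw":0,"x":-10,"y":-103,"z":208,"ax":-16},{"claw":0,"x":-10,"y":-131,"z":265,"ax":-20},{"claw":0,"x":-5,"y":-158,"z":320,"ax":-23},{"claw":0,"x":0,"y":-182,"z":368,"ax":-26},{"claw":0,"x":0,"y":-196,"z":397,"ax":-26}], "grip_force": 40}}

```text
schema error: expected keys claw, x, y, z, ax, ay, az
```

Run:
```python
from h import *
go(binpt(-.006,.049,.160),binpt(0.0,.049,.125))
im=cam("top");W=world(im);c=im["color"].astype(int)
im2=cam("scene");cv2.imwrite("pics/s2.png",im2["color"][120:360,200:480].repeat(2,0).repeat(2,1))
```

```text
t 0.6 tcp [0.204  0.5375 0.1949] F [ 0.5 -0.2  0.4]
Rcur cols x,y: [-0. -0. -1.] [ 0.355  0.935 -0.   ]
[0.508 0.213 0.16 ] shift [  34.9 -195.4  398.9] rv [-25.9  -0.    0. ]
[0.514 0.214 0.125] shift [  69.9 -192.8  404.3] rv [-25.9  -0.    0. ]
```

View pics/s2.png

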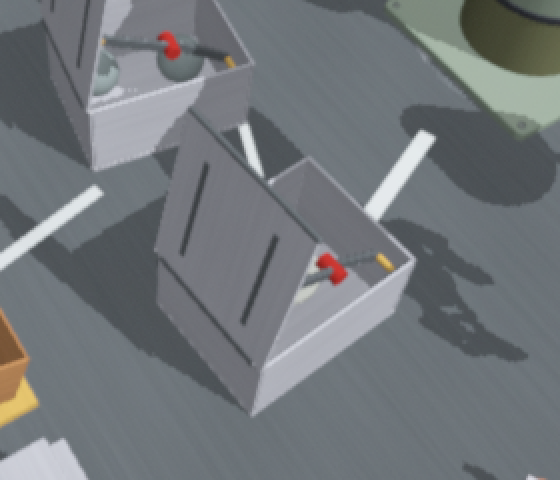

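The move was refused because every row needs all its keys, so the arm hasn't moved. The crop shows the dial bin with its stay still locked and the knuckle at crop pixel (330, 268).

>>> {"api": "apply_moves", "payload": {"increments": [{"claw":0,"x":-10,"y":-20,"z":40,"ax":-4,"ay":0,"az":0},{"claw":0,"x":-10,"y":-47,"z":95,"ax":-8,"ay":0,"az":0},{"claw":0,"x":-10,"y":-75,"z":152,"ax":-12,"ay":0,"az":0},{"claw":0,"x":-10,"y":-103,"z":208,"ax":-16,"ay":0,"az":0},{"claw":0,"x":-10,"y":-131,"z":265,"ax":-20,"ay":0,"az":0},{"claw":0,"x":-5,"y":-158,"z":320,"ax":-23,"ay":0,"az":0},{"claw":0,"x":0,"y":-182,"z":368,"ax":-26,"ay":0,"az":0},{"claw":0,"x":0,"y":-196,"z":397,"ax":-26,"ay":0,"az":0}], "grip_force": 40}}

```text
clock: 1.7
tool_pos: [0.5072, 0.2107, 0.1945]
orientation: [-1.85, 1.57, -1.761]
wrist_force: [-0.5, 0.2, 0.1]
gripper_width: 0.002
```

Run:
```python
from h import *
im2=cam("scene");cv2.imwrite("pics/s3.png",im2["color"][60:360,150:500].repeat(2,0).repeat(2,1))
go(binpt(-.006,.049,.160),binpt(0.0,.049,.125))
```

```text
t 1.75 tcp [0.5094 0.2078 0.1945] F [ 2.3 -7.2 -1.2]
Rcur cols x,y: [ 0.001 -0.002 -1.   ] [-0.085  0.996 -0.003]
[0.508 0.213 0.16 ] shift [34.5  5.7 -1.3] rv [-0.2  0.   0.1]
[0.514 0.214 0.125] shift [69.5  5.8  4.7] rv [-0.2  0.   0.1]
```

View pics/s3.png

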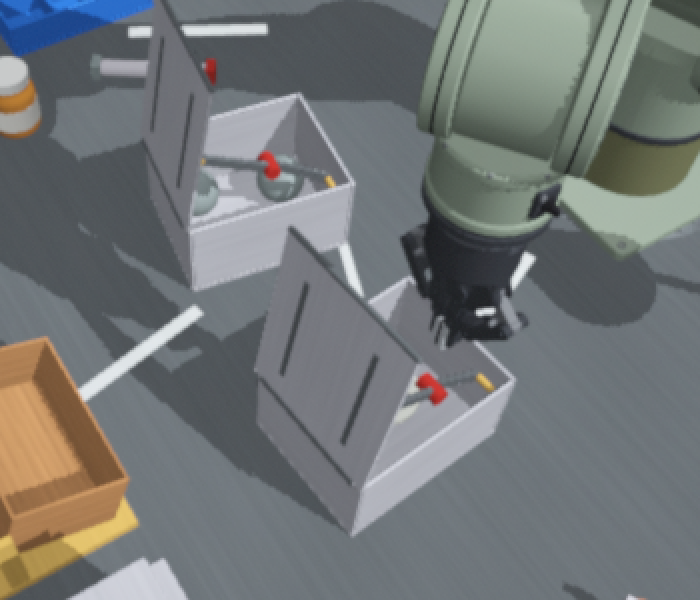

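The fingertips (pixel 445, 335) are right above the dial bin's knuckle (432, 388). Next I press it down.

>>> {"api": "apply_moves", "payload": {"increments": [{"claw":0,"x":0,"y":0,"z":0,"ax":0,"ay":0,"az":0},{"claw":0,"x":20,"y":0,"z":1,"ax":0,"ay":0,"az":0},{"claw":0,"x":34,"y":0,"z":2,"ax":0,"ay":0,"az":0},{"claw":0,"x":41,"y":0,"z":3,"ax":0,"ay":0,"az":0},{"claw":0,"x":48,"y":0,"z":5,"ax":0,"ay":0,"az":0},{"claw":0,"x":55,"y":0,"z":6,"ax":0,"ay":0,"az":0},{"claw":0,"x":62,"y":0,"z":8,"ax":0,"ay":0,"az":0},{"claw":0,"x":68,"y":0,"z":9,"ax":0,"ay":0,"az":0}]}}

```text
clock: 2.75
tool_pos: [0.5147, 0.2142, 0.1265]
orientation: [-2.055, 1.571, -1.964]
wrist_force: [0.2, 1.0, 0.1]
gripper_width: 0.0
```

Run:
```python
from h import *
im2=cam("scene");cv2.imwrite("pics/s4.png",im2["color"][120:360,240:480].repeat(2,0).repeat(2,1))
go(binpt(0,.049,.16))
for n,im in (("scene",im2),("top",cam("top"))):
    W=world(im);c=im["color"].astype(int)
    r=(c[...,2]>120)&(c[...,1]<60)&(c[...,0]<60)&(np.abs(W[...,0]-.51)<.06)&(np.abs(W[...,1]-.21)<.05)&(W[...,2]>.07)
    if r.any(): print(n,r.sum(),np.round(np.median(W[r],0),3))
```

```text
t 2.8 tcp [0.5146 0.2141 0.1259] F [-0.4  0.1  0.1]
Rcur cols x,y: [-0.001 -0.    -1.   ] [-0.091  0.996 -0.   ]
[0.514 0.214 0.16 ] shift [-34.1  -0.2  -1. ] rv [ 0.1 -0.   0. ]
scene 32 [0.508 0.227 0.153]
```

View pics/s4.png

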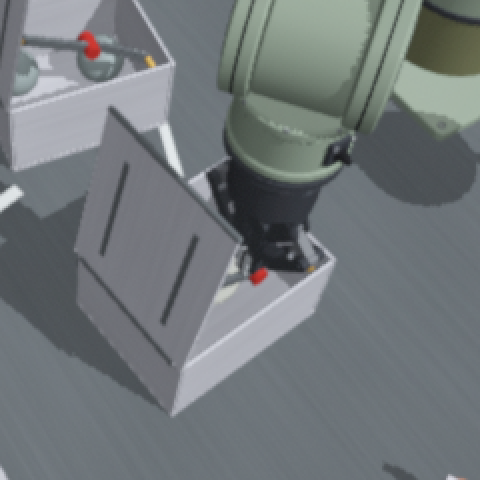

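Run:
```python
from h import *
im=cam("scene");W=world(im);c=im["color"].astype(int)
r=(c[...,2]>90)&(c[...,2]>2*c[...,1])&(c[...,2]>2*c[...,0])&(np.abs(W[...,0]-.51)<.06)&(np.abs(W[...,1]-.21)<.05)&(W[...,2]>.05)
v,u=np.nonzero(r);print(v.min(),v.max(),u.min(),u.max());print(np.round(W[r][::4],3))
w=cam("wrist");cv2.imwrite("pics/w.png",w["color"]);print(w["eye"])
print(ctrl.silhouettes("wrist","dial_knuckle")[0]["centre"])
```

```text
254 261 365 372
[[0.511 0.229 0.174]
 [0.501 0.225 0.154]
 [0.506 0.225 0.156]
 [0.521 0.231 0.174]
 [0.506 0.228 0.157]
 [0.513 0.225 0.154]
 [0.507 0.229 0.155]
 [0.513 0.226 0.152]
 [0.506 0.229 0.15 ]
 [0.511 0.23  0.153]
 [0.51  0.229 0.146]]
[0.43535978 0.20667061 0.30584586]
[227.7, 268.8]
```

View pics/w.png

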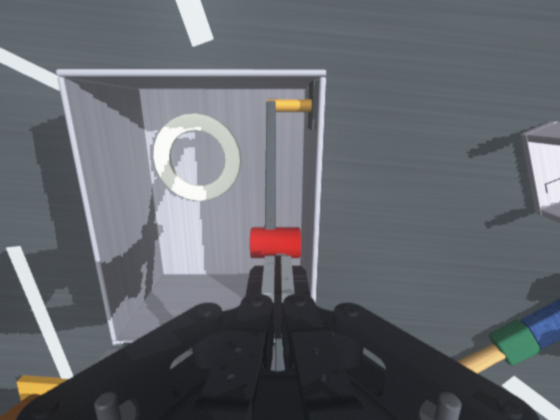

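Run:
```python
from h import *
w=cam("wrist");W=world(w)
def s(v0,v1,u0,u1,n): 
    p=W[v0:v1,u0:u1].reshape(-1,3);p=p[~np.isnan(p[:,0])]
    if len(p): b=(p[:,:2]-C); q=np.c_[b@bx,b@by,p[:,2]]; print(n,np.round(np.median(q,0),3),np.round(q.min(0),3),np.round(q.max(0),3))
s(238,246,255,295,"knuckle mid");s(229,256,252,299,"knuckle all")
s(130,220,267,273,"front link");s(110,125,267,273,"front link low");s(205,220,267,273,"front link hi");s(262,275,276,280,"gap thing")
s(270,280,259,263,"finger L");s(270,280,293,297,"finger R");s(268,273,270,274,"tipL")
s(75,78,150,300,"front rim");s(120,250,317,320,"leftrim");s(101,106,280,305,"orange")
for d in ctrl.silhouettes("wrist","dial_stay")[:2]: print(d["conf"],d["centre"],d["mask"].sum())
```

```text
knuckle mid [-0.011  0.047  0.155] [-0.013  0.037  0.153] [-0.009  0.058  0.157]
knuckle all [-0.011  0.048  0.154] [-0.017  0.035  0.147] [-0.002  0.061  0.168]
front link [-0.043  0.044  0.129] [-0.067  0.042  0.111] [-0.021  0.046  0.146]
front link low [-0.075  0.044  0.108] [-0.079  0.042  0.104] [-0.071  0.046  0.111]
front link hi [-0.024  0.045  0.143] [-0.028  0.043  0.139] [-0.021  0.046  0.146]
gap thing [-0.01   0.049  0.181] [-0.01   0.048  0.175] [-0.009  0.05   0.186]
finger L [-0.006  0.041  0.18 ] [-0.006  0.04   0.175] [-0.005  0.042  0.184]
finger R [-0.006  0.057  0.18 ] [-0.006  0.056  0.175] [-0.005  0.058  0.184]
tipL [-0.01   0.046  0.183] [-0.01   0.046  0.18 ] [-0.009  0.047  0.185]
front rim [-0.098  0.017  0.108] [-0.099 -0.03   0.1  ] [-0.098  0.062  0.112]
leftrim [-0.032  0.076  0.11 ] [-0.073  0.073 -0.002] [0.067 0.095 0.112]
orange [-0.083  0.058  0.099] [-0.085  0.051  0.097] [-0.082  0.066  0.1  ]
0.91 [229.3, 268.1] 2877
```

Run:
```python
from h import *
st=ctrl.read_state();print(st["tool_pos"],st["wrist_force"],st["joint_positions"])
for n in ("scene","wrist"):
    im=cam(n);W=world(im);c=im["color"].astype(int)
    d=W[...,:2]-C;X=d@bx;Y=d@by;Z=W[...,2]
    m=(abs(X)<.045)&(Y>.02)&(Y<.075)&(Z>.12)&(Z<.26)
    red=(c[...,2]>2*c[...,1])&(c[...,2]>80)
    m&=~red
    for z in np.arange(.12,.24,.01):
        k=m&(Z>=z)&(Z<z+.01)
        if k.any(): print(n,round(z,2),k.sum(),"X",np.round(np.percentile(X[k],[2,50,98]),3),"Y",np.round(np.percentile(Y[k],[2,50,98]),3))
```

```text
[0.51469619 0.21425287 0.12711481] [ 0.66295539 -1.00738097  0.6900094 ] [-0.34445637  0.77161214 -0.20653704  1.63431349  0.2098284   0.75715297
  1.01466879]
scene 0.12 1 X [-0.03 -0.03 -0.03] Y [0.051 0.051 0.051]
scene 0.13 2 X [-0.01  -0.008 -0.007] Y [0.064 0.065 0.065]
scene 0.14 17 X [-0.013  0.001  0.007] Y [0.037 0.061 0.065]
scene 0.15 16 X [-0.009  0.013  0.022] Y [0.056 0.057 0.063]
scene 0.16 47 X [0.008 0.019 0.037] Y [0.048 0.056 0.059]
scene 0.17 42 X [-0.     0.012  0.036] Y [0.043 0.057 0.064]
scene 0.18 41 X [0.002 0.011 0.014] Y [0.045 0.058 0.066]
scene 0.19 39 X [0.005 0.012 0.014] Y [0.046 0.057 0.066]
scene 0.2 30 X [0.007 0.013 0.015] Y [0.032 0.055 0.072]
scene 0.21 95 X [-0.005  0.009  0.015] Y [0.022 0.065 0.074]
scene 0.22 45 X [0.005 0.013 0.019] Y [0.02  0.047 0.068]
scene 0.23 66 X [0.01  0.018 0.02 ] Y [0.024 0.048 0.069]
wrist 0.12 66 X [-0.045 -0.043 -0.041] Y [0.042 0.045 0.048]
wrist 0.13 303 X [-0.042 -0.035 -0.027] Y [0.042 0.045 0.048]
wrist 0.14 342 X [-0.028 -0.02  -0.016] Y [0.035 0.045 0.059]
wrist 0.15 46 X [-0.016 -0.004 -0.001] Y [0.034 0.048 0.061]
wrist 0.16 73 X [-0.01  -0.009 -0.005] Y [0.041 0.048 0.055]
wrist 0.17 676 X [-0.01  -0.006  0.042] Y [0.036 0.049 0.062]
wrist 0.18 716 X [-0.01  -0.006  0.044] Y [0.036 0.049 0.062]
wrist 0.19 630 X [-0.01  -0.009 -0.005] Y [0.036 0.049 0.062]
wrist 0.2 1425 X [-0.012 -0.009  0.011] Y [0.025 0.049 0.07 ]
wrist 0.21 3528 X [-0.012 -0.01   0.01 ] Y [0.021 0.046 0.074]
wrist 0.22 2383 X [-0.015 -0.008  0.01 ] Y [0.02  0.038 0.075]
wrist 0.23 2556 X [-0.016 -0.015 -0.006] Y [0.033 0.048 0.065]
```

The camera puts the real fingertips at about z = 0.163, while the reported TCP is 0.127. The knuckle is also still locked at (bin x -11, z 0.155 top), with no contact yet. I'll centre over the barrel and go down slowly, watching the force.

>>> {"api": "apply_moves", "payload": {"increments": [{"claw":0,"x":0,"y":0,"z":-5,"ax":0,"ay":0,"az":0},{"claw":0,"x":0,"y":0,"z":-10,"ax":0,"ay":0,"az":0},{"claw":0,"x":3,"y":0,"z":-10,"ax":0,"ay":0,"az":0},{"claw":0,"x":6,"y":0,"z":-10,"ax":0,"ay":0,"az":0},{"claw":0,"x":9,"y":0,"z":-10,"ax":0,"ay":0,"az":0},{"claw":0,"x":12,"y":0,"z":-10,"ax":0,"ay":0,"az":0},{"claw":0,"x":15,"y":0,"z":-10,"ax":0,"ay":0,"az":0},{"claw":0,"x":15,"y":0,"z":-10,"ax":0,"ay":0,"az":0}]}}

```text
clock: 4.2
tool_pos: [0.5046, 0.2133, 0.1117]
orientation: [-2.626, 1.57, -2.535]
wrist_force: [1.1, 0.4, -0.0]
gripper_width: 0.0
```

```bash
cat > look.py <<'E'
from h import *
st=ctrl.read_state();print(st["clock"],st["tool_pos"],st["wrist_force"])
w=cam("wrist");W=world(w);c=w["color"].astype(int)
d=W[...,:2]-C;X=d@bx;Y=d@by;Z=W[...,2]
r=(c[...,2]>2*c[...,1])&(c[...,2]>2*c[...,0])&(c[...,2]>90)&(abs(X)<.06)&(Y>.01)&(Y<.08)
print("knuckle",r.sum(),np.round([np.median(X[r]),np.median(Y[r]),np.median(Z[r]),Z[r].max()],3))
E
python3 look.py
```

```text
4.2 [0.50458305 0.21326889 0.11165303] [ 1.07988505  0.4279488  -0.02798332]
knuckle 171 [-0.011  0.04   0.143  0.158]
```

Run:
```python
from h import *
a=cam("wrist")["color"][180:330,180:380];b=cam("scene")["color"][200:320,300:440]
cv2.imwrite("pics/c7.png",np.hstack([cv2.resize(a,(400,300),interpolation=0),cv2.resize(b,(350,300),interpolation=0)]))
```

```text
(no output)
```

View pics/c7.png

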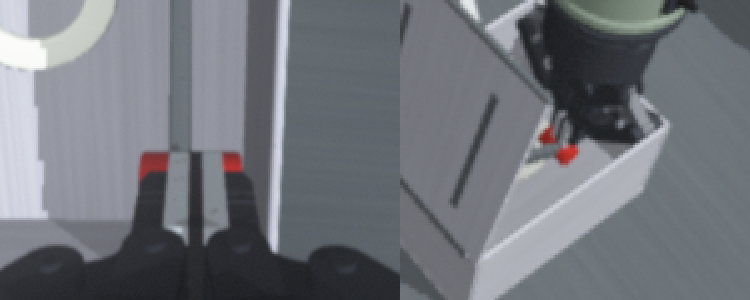

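```bash
cat >> look.py <<'E'
w=cam("scene");W=world(w);c=w["color"].astype(int)
d=W[...,:2]-C;X=d@bx;Y=d@by;Z=W[...,2]
r=(c[...,2]>2*c[...,1])&(c[...,2]>2*c[...,0])&(c[...,2]>90)&(abs(X)<.06)&(Y>.01)&(Y<.08)
v,u=np.nonzero(r);q=np.c_[v,u,np.round(X[r]*1000),np.round(Y[r]*1000),np.round(Z[r]*1000)].astype(int)
print(q[::3].tolist())
w=cam("wrist");W=world(w);c=w["color"].astype(int)
d=W[...,:2]-C;X=d@bx;Y=d@by;Z=W[...,2]
for v,u in ((256,253),(258,253),(262,252),(266,252),(256,298),(260,298),(265,298),(256,270),(258,270),(262,270),(270,270),(280,270),(256,285),(262,285),(270,285),(290,285)): print(v,u,c[v,u],np.round([X[v,u],Y[v,u],Z[v,u]],3))
E
python3 look.py
```

```text
4.35 [0.50457613 0.21329552 0.11187424] [ 0.42438479  0.42063724 -0.60743304]
knuckle 180 [-0.011  0.04   0.143  0.159]
[[251, 359, -3, 39, 147], [253, 357, 2, 39, 145], [254, 356, 4, 39, 144], [254, 359, 1, 44, 147], [255, 358, 3, 43, 144], [256, 357, 6, 44, 144], [256, 360, 1, 47, 143], [258, 368, -2, 63, 157], [259, 367, -4, 61, 147], [259, 370, -11, 62, 142], [260, 366, -1, 61, 147], [260, 370, -8, 65, 144], [261, 365, 1, 61, 145], [261, 368, -2, 65, 148], [262, 364, 5, 62, 147], [262, 367, 1, 66, 148], [263, 363, 5, 61, 141], [263, 366, 1, 64, 142], [264, 365, 3, 64, 141]]
256 253 [ 80  76 118] [-0.012  0.035  0.139]
258 253 [ 54  52 126] [-0.011  0.036  0.14 ]
262 252 [ 55  53 145] [-0.012  0.035  0.145]
266 252 [ 55  53 142] [-0.009  0.035  0.144]
256 298 [ 84  79 118] [-0.012  0.06   0.138]
260 298 [ 49  48 154] [-0.011  0.06   0.141]
265 298 [ 54  52 136] [-0.016  0.059  0.155]
256 270 [132 126 121] [-0.02   0.045  0.154]
258 270 [143 138 132] [-0.019  0.045  0.155]
262 270 [145 140 134] [-0.02   0.045  0.16 ]
270 270 [142 137 131] [-0.02   0.046  0.168]
280 270 [144 138 132] [-0.019  0.046  0.176]
256 285 [138 132 127] [-0.019  0.053  0.153]
262 285 [145 139 133] [-0.02   0.053  0.16 ]
270 285 [145 139 133] [-0.019  0.052  0.167]
290 285 [142 137 130] [-0.02   0.052  0.185]
```

The knuckle is now about 9 mm lower and a few mm to the rear, so the press works. I continue 20 mm down, drifting to the rear.

>>> {"api": "apply_moves", "payload": {"increments": [{"claw":0,"x":3,"y":0,"z":2,"ax":0,"ay":0,"az":0},{"claw":0,"x":6,"y":0,"z":4,"ax":0,"ay":0,"az":0},{"claw":0,"x":9,"y":0,"z":5,"ax":0,"ay":0,"az":0},{"claw":0,"x":12,"y":0,"z":6,"ax":0,"ay":0,"az":0},{"claw":0,"x":15,"y":0,"z":7,"ax":0,"ay":0,"az":0},{"claw":0,"x":18,"y":0,"z":8,"ax":0,"ay":0,"az":0},{"claw":0,"x":21,"y":0,"z":8,"ax":0,"ay":0,"az":0},{"claw":0,"x":21,"y":0,"z":8,"ax":0,"ay":0,"az":0}]}}

```text
clock: 5.5
tool_pos: [0.5118, 0.2139, 0.0903]
orientation: [-2.862, 1.569, -2.771]
wrist_force: [-6.6, -0.9, 0.7]
gripper_width: 0.001
```

```bash
python3 look.py | head -3
```

```text
5.5 [0.51177284 0.21390849 0.09033316] [-6.63208309 -0.87661014  0.67464681]
knuckle 132 [-0.003  0.039  0.12   0.138]
[[266, 362, 3, 59, 125], [267, 360, 7, 58, 124], [267, 363, 3, 62, 125], [268, 359, 10, 58, 123], [268, 362, 5, 62, 123], [269, 358, 12, 58, 122], [269, 361, 8, 62, 123], [269, 364, 1, 64, 119], [270, 359, 13, 62, 123], [270, 362, 9, 65, 125], [271, 359, 12, 62, 120], [271, 362, 7, 65, 118], [272, 361, 8, 64, 115]]
```

The knuckle has dropped about 31 mm, past the line of the pivots. I lift straight up and check that it stays broken.

>>> {"api": "apply_moves", "payload": {"increments": [{"claw":0,"x":-3,"y":0,"z":-3,"ax":0,"ay":0,"az":0},{"claw":0,"x":-25,"y":0,"z":-6,"ax":0,"ay":0,"az":0},{"claw":0,"x":-65,"y":0,"z":-10,"ax":0,"ay":0,"az":0},{"claw":0,"x":-110,"y":0,"z":-10,"ax":0,"ay":0,"az":0},{"claw":0,"x":-155,"y":0,"z":-10,"ax":0,"ay":0,"az":0},{"claw":0,"x":-200,"y":0,"z":-10,"ax":0,"ay":0,"az":0},{"claw":0,"x":-235,"y":0,"z":-10,"ax":0,"ay":0,"az":0},{"claw":0,"x":-250,"y":0,"z":-10,"ax":0,"ay":0,"az":0}]}}

```text
clock: 6.65
tool_pos: [0.5032, 0.2133, 0.343]
orientation: [0.273, 1.567, 0.364]
wrist_force: [0.5, -0.8, 0.3]
gripper_width: 0.001
```

```bash
python3 look.py | head -3
python3 - <<'E'
from h import *
im=cam("scene");cv2.imwrite("pics/s8.png",im["color"][0:360,150:500].repeat(2,0).repeat(2,1)[:600])
W=world(im);d=W[...,:2]-C;X=d@bx;Y=d@by;Z=W[...,2]
for z in (.15,.2,.25,.29):
    k=(abs(Z-z)<.006)&(abs(Y)<.07)&(X>.03)&(X<.13);print("lid",z,k.sum(),np.round(np.median(X[k]),3))
k=(abs(X-.02)<.05)&(abs(Y-.05)<.08)&(Z>.3)
print("lowest gripper z pts",np.round(np.sort(Z[k])[:5],3))
E
```

```text
6.65 [0.50318929 0.21328458 0.34300381] [ 0.47377437 -0.83494642  0.26191227]
knuckle 188 [0.003 0.047 0.124 0.127]
[[261, 357, 4, 46, 126], [262, 356, 5, 45, 123], [262, 359, 0, 48, 122], [263, 358, 4, 49, 122], [263, 361, -2, 52, 121], [264, 361, 1, 55, 124], [265, 361, 3, 56, 124], [266, 361, 4, 58, 124], [267, 359, 9, 57, 124], [267, 362, 3, 60, 122], [268, 358, 11, 57, 122], [268, 361, 6, 60, 122], [268, 364, 0, 63, 120], [269, 360, 10, 61, 124], [269, 363, 5, 64, 123], [270, 358, 13, 60, 122], [270, 361, 9, 63, 122], [271, 358, 15, 62, 122], [271, 361, 9, 64, 119], [272, 361, 9, 65, 117]]
lid 0.15 294 0.091
lid 0.2 334 0.077
lid 0.25 367 0.062
lid 0.29 423 0.051
lowest gripper z pts [0.3 0.3 0.3 0.3 0.3]
```

View pics/s8.png

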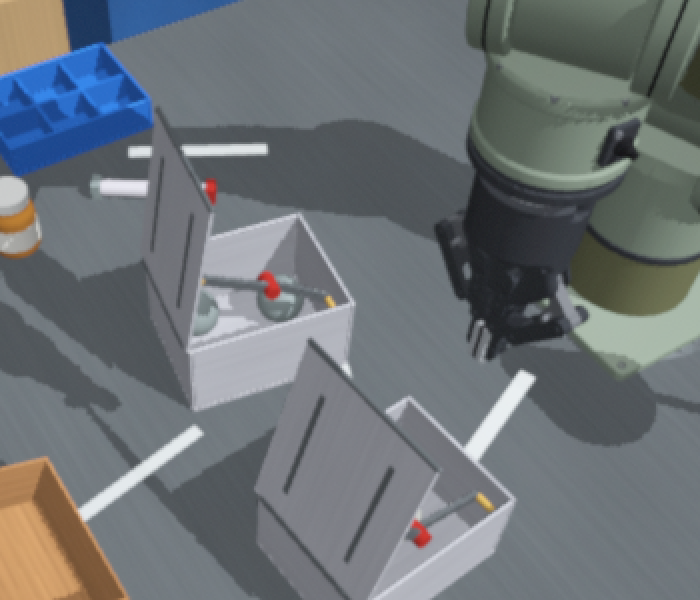

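The knuckle stays down (centre about z 0.115), the dial lid stands at about 74°, and the other lid is untouched. Next I check the fingertip offset and work out the lid path.

Run:
```python
from h import *
im=cam("scene");W=world(im)
d=W[...,:2]-C;X=d@bx;Y=d@by;Z=W[...,2]
for z in np.arange(.33,.46,.01):
    k=(Z>=z)&(Z<z+.01)&(abs(X)<.08)&(abs(Y-.05)<.09)
    if k.any(): print(round(z,2),k.sum(),"X",np.round(np.percentile(X[k],[3,97]),3),"Y",np.round(np.percentile(Y[k],[3,97]),3))
st=ctrl.read_state();t=st["tool_pos"];e=t[:2]-C;print("tcp bin",e@bx,e@by,t[2])
off=.035
def T(th,r,n=.004): 
    c,s=np.cos(th),np.sin(th)
    return .1-r*c+n*s, .112+r*s+n*c
for deg in range(76,-5,-4):
    x,z=T(np.radians(deg),.175);print(deg,"TCP bx",round((x+.011)*1000),"z",round((z-off)*1000))
go(binpt(.12,0.01,.343))
```

```text
0.37 6 X [-0.006 -0.   ] Y [0.045 0.059]
0.38 65 X [-0.015  0.001] Y [0.039 0.066]
0.39 96 X [-0.015  0.001] Y [0.04  0.066]
0.4 83 X [-0.012  0.001] Y [0.04  0.066]
0.41 69 X [-0.005  0.003] Y [0.038 0.067]
0.42 208 X [-0.018  0.003] Y [0.022 0.082]
0.43 265 X [-0.019  0.002] Y [0.014 0.09 ]
0.44 268 X [-0.01   0.007] Y [0.007 0.097]
0.45 299 X [-0.01   0.007] Y [-0.001  0.104]
tcp bin -0.011120132032835397 0.04921460170584139 0.3401652850944717
76 TCP bx 73 z 248
72 TCP bx 61 z 245
68 TCP bx 49 z 241
64 TCP bx 38 z 236
60 TCP bx 27 z 231
56 TCP bx 16 z 224
52 TCP bx 6 z 217
48 TCP bx -3 z 210
44 TCP bx -12 z 201
40 TCP bx -20 z 193
36 TCP bx -28 z 183
32 TCP bx -35 z 173
28 TCP bx -42 z 163
24 TCP bx -47 z 152
20 TCP bx -52 z 141
16 TCP bx -56 z 129
12 TCP bx -59 z 117
8 TCP bx -62 z 105
4 TCP bx -63 z 93
0 TCP bx -64 z 81
-4 TCP bx -64 z 69
t 6.9 tcp [0.5025 0.213  0.3402] F [ 0.   0.7 -0.4]
Rcur cols x,y: [-0.001 -0.001 -1.   ] [-0.091  0.996 -0.   ]
[0.637 0.186 0.343] shift [ -2.9 -39.5 131. ] rv [ 0.1 -0.   0. ]
```

Both heights agree on a 35 mm tip offset. Now I pass over the lid and go down behind it.

>>> {"api": "apply_moves", "payload": {"increments": [{"claw":0,"x":-10,"y":-8,"z":25,"ax":0,"ay":0,"az":0},{"claw":0,"x":-10,"y":-20,"z":65,"ax":0,"ay":0,"az":0},{"claw":0,"x":-10,"y":-32,"z":100,"ax":0,"ay":0,"az":0},{"claw":0,"x":-5,"y":-40,"z":120,"ax":0,"ay":0,"az":0},{"claw":0,"x":20,"y":-40,"z":120,"ax":0,"ay":0,"az":0},{"claw":0,"x":55,"y":-40,"z":120,"ax":0,"ay":0,"az":0},{"claw":0,"x":85,"y":-40,"z":120,"ax":0,"ay":0,"az":0},{"claw":0,"x":93,"y":-40,"z":118,"ax":0,"ay":0,"az":0}]}}

```text
clock: 7.9
tool_pos: [0.6231, 0.1837, 0.2458]
orientation: [-2.852, 1.568, -2.762]
wrist_force: [-0.9, 1.4, 0.5]
gripper_width: 0.001
```

Run:
```python
from h import *
im=cam("scene");cv2.imwrite("pics/s9.png",im["color"][0:360,150:500].repeat(2,0).repeat(2,1)[:600])
st=ctrl.read_state();t=st["tool_pos"];e=t[:2]-C;print("tcp bin",e@bx,e@by,t[2],st["wrist_force"]);go(binpt(.073,.01,.248))
```

```text
tcp bin 0.10634563384558655 0.009348025783165884 0.2461822179741169 [ 0.23696118  0.24313029 -1.57394572]
t 7.95 tcp [0.6231 0.1838 0.2462] F [ 0.2  0.2 -1.6]
Rcur cols x,y: [-0.002 -0.001 -1.   ] [-0.091  0.996 -0.001]
[0.59  0.181 0.248] shift [ -1.7   0.7 -33.3] rv [ 0.1 -0.1  0. ]
```

View pics/s9.png

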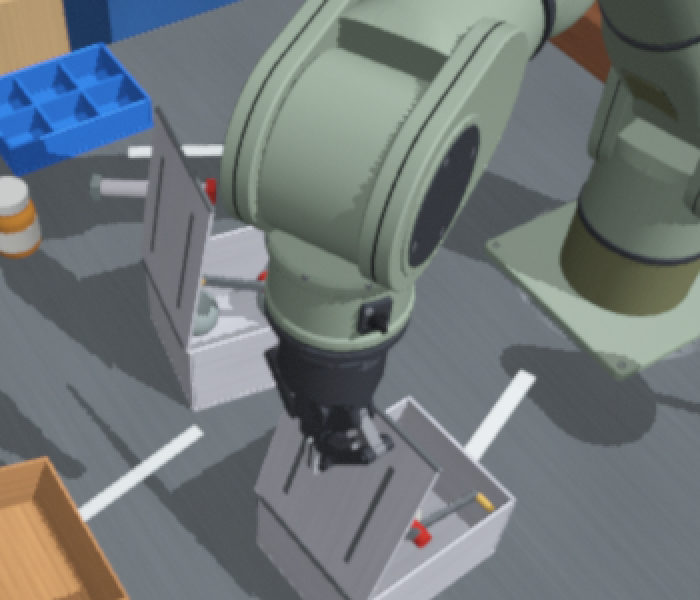

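The fingers are behind the dial lid. I start pushing it forward.

>>> {"api": "apply_moves", "payload": {"increments": [{"claw":0,"x":-1,"y":0,"z":-14,"ax":0,"ay":0,"az":0},{"claw":0,"x":-1,"y":0,"z":-28,"ax":0,"ay":0,"az":0},{"claw":0,"x":0,"y":0,"z":-36,"ax":0,"ay":0,"az":0},{"claw":0,"x":0,"y":0,"z":-42,"ax":0,"ay":0,"az":0},{"claw":0,"x":2,"y":0,"z":-48,"ax":0,"ay":0,"az":0},{"claw":0,"x":4,"y":0,"z":-54,"ax":0,"ay":0,"az":0},{"claw":0,"x":6,"y":0,"z":-60,"ax":0,"ay":0,"az":0},{"claw":0,"x":9,"y":0,"z":-66,"ax":0,"ay":0,"az":0}]}}

```text
clock: 8.95
tool_pos: [0.5578, 0.178, 0.2388]
orientation: [-0.709, 1.571, -0.618]
wrist_force: [1.8, 0.6, 2.2]
gripper_width: -0.002
```

```bash
cat > lid.py <<'E'
from h import *
st=ctrl.read_state();t=st["tool_pos"];e=t[:2]-C;print(round(st["clock"],2),"tcp bin",np.round([e@bx,e@by,t[2]],4),"F",np.round(st["wrist_force"],1))
im=cam("scene");W=world(im);d=W[...,:2]-C;X=d@bx;Y=d@by;Z=W[...,2]
# left strip of the lid's outer face, clear of the gripper
k=(Y>.05)&(Y<.078)&(X<.098)&(X>-.1)&(Z>.118)&(Z<.3)
a=np.degrees(np.arctan2(Z[k]-.112,.1-X[k]));print("lid deg",k.sum(),np.round(np.percentile(a,[10,50,90]),1))
k=(W[...,1]>-.245)&(W[...,1]<-.085)&(W[...,0]>.45)&(W[...,0]<.62)&(Z>.15)&(Z<.33)
if k.sum()>50: print("ball lid top z",np.round(np.percentile(Z[k],98),3),k.sum())
E
python3 lid.py
```

```text
8.95 tcp bin [0.0407 0.0094 0.2388] F [1.8 0.6 2.2]
lid deg 1370 [66.8 67.5 69.7]
ball lid top z 0.31 2371
```

>>> {"api": "apply_moves", "payload": {"increments": [{"claw":0,"x":3,"y":0,"z":-8,"ax":0,"ay":0,"az":0},{"claw":0,"x":8,"y":0,"z":-16,"ax":0,"ay":0,"az":0},{"claw":0,"x":13,"y":0,"z":-24,"ax":0,"ay":0,"az":0},{"claw":0,"x":18,"y":0,"z":-32,"ax":0,"ay":0,"az":0},{"claw":0,"x":23,"y":0,"z":-39,"ax":0,"ay":0,"az":0},{"claw":0,"x":29,"y":0,"z":-45,"ax":0,"ay":0,"az":0},{"claw":0,"x":36,"y":0,"z":-52,"ax":0,"ay":0,"az":0},{"claw":0,"x":42,"y":0,"z":-58,"ax":0,"ay":0,"az":0}]}}

```text
clock: 10.0
tool_pos: [0.4998, 0.1727, 0.1963]
orientation: [-2.716, 1.57, -2.625]
wrist_force: [0.2, 0.3, 1.0]
gripper_width: -0.001
```

```bash
python3 lid.py
```

```text
10.0 tcp bin [-0.0175  0.0093  0.1963] F [0.2 0.3 1. ]
lid deg 1632 [43.4 44.3 48. ]
ball lid top z 0.31 2369
```

>>> {"api": "apply_moves", "payload": {"increments": [{"claw":0,"x":7,"y":0,"z":-6,"ax":0,"ay":0,"az":0},{"claw":0,"x":14,"y":0,"z":-12,"ax":0,"ay":0,"az":0},{"claw":0,"x":22,"y":0,"z":-17,"ax":0,"ay":0,"az":0},{"claw":0,"x":29,"y":0,"z":-22,"ax":0,"ay":0,"az":0},{"claw":0,"x":38,"y":0,"z":-27,"ax":0,"ay":0,"az":0},{"claw":0,"x":46,"y":0,"z":-30,"ax":0,"ay":0,"az":0},{"claw":0,"x":54,"y":0,"z":-34,"ax":0,"ay":0,"az":0},{"claw":0,"x":63,"y":0,"z":-37,"ax":0,"ay":0,"az":0}]}}

```text
clock: 11.05
tool_pos: [0.4632, 0.1694, 0.1333]
orientation: [-2.339, 1.571, -2.248]
wrist_force: [0.2, -0.2, 1.1]
gripper_width: -0.002
```

```bash
python3 lid.py
```

```text
11.05 tcp bin [-0.0542  0.0092  0.1333] F [ 0.2 -0.2  1.1]
lid deg 1817 [19.  20.4 44.8]
ball lid top z 0.309 2361
```

>>> {"api": "apply_moves", "payload": {"increments": [{"claw":0,"x":8,"y":0,"z":-2,"ax":0,"ay":0,"az":0},{"claw":0,"x":16,"y":0,"z":-4,"ax":0,"ay":0,"az":0},{"claw":0,"x":24,"y":0,"z":-6,"ax":0,"ay":0,"az":0},{"claw":0,"x":31,"y":0,"z":-7,"ax":0,"ay":0,"az":0},{"claw":0,"x":37,"y":0,"z":-8,"ax":0,"ay":0,"az":0},{"claw":0,"x":42,"y":0,"z":-8,"ax":0,"ay":0,"az":0},{"claw":0,"x":46,"y":0,"z":-9,"ax":0,"ay":0,"az":0},{"claw":0,"x":49,"y":0,"z":-9,"ax":0,"ay":0,"az":0}]}}

```text
clock: 12.1
tool_pos: [0.4544, 0.1685, 0.0847]
orientation: [-2.331, 1.571, -2.24]
wrist_force: [-0.1, 1.0, 1.1]
gripper_width: 0.0
```

```bash
cat >> lid.py <<'E'
for x in (-.09,-.05,0,.05,.08):
    k=(abs(X-x)<.006)&(abs(Y-.065)<.012)&(Z>.09)&(Z<.2)
    if k.any(): print(x,k.sum(),np.round(np.median(Z[k]),4))
E
python3 lid.py
```

```text
12.1 tcp bin [-0.063   0.0092  0.0847] F [-0.1  1.   1.1]
lid deg 999 [ 2.6  4.  33.3]
ball lid top z 0.31 2373
-0.09 63 0.1208
-0.05 96 0.1201
0 74 0.1183
0.05 74 0.1172
0.08 82 0.1161
```

>>> {"api": "apply_moves", "payload": {"increments": [{"claw":0,"x":1,"y":0,"z":0,"ax":0,"ay":0,"az":0},{"claw":0,"x":2,"y":0,"z":0,"ax":0,"ay":0,"az":0},{"claw":0,"x":3,"y":0,"z":0,"ax":0,"ay":0,"az":0},{"claw":0,"x":4,"y":0,"z":0,"ax":0,"ay":0,"az":0},{"claw":0,"x":5,"y":0,"z":0,"ax":0,"ay":0,"az":0},{"claw":0,"x":6,"y":0,"z":0,"ax":0,"ay":0,"az":0},{"claw":0,"x":6,"y":0,"z":0,"ax":0,"ay":0,"az":0},{"claw":0,"x":6,"y":0,"z":0,"ax":0,"ay":0,"az":0}]}}

```text
clock: 13.15
tool_pos: [0.4545, 0.1686, 0.0795]
orientation: [-0.226, 1.57, -0.135]
wrist_force: [-4.9, -1.5, 19.1]
gripper_width: 0.001
```

```bash
python3 lid.py
```

```text
13.15 tcp bin [-0.0629  0.0092  0.0795] F [-4.9 -1.5 19.1]
lid deg 305 [ 9.6 30.9 34.7]
ball lid top z 0.309 2371
-0.09 63 0.1155
-0.05 101 0.116
0 70 0.1154
0.05 71 0.1151
0.08 75 0.1153
```

The lid is level at 0.1155 m and the force has risen to 19 N, so it sits on the rim. I retreat straight up.

>>> {"api": "apply_moves", "payload": {"increments": [{"claw":0,"x":-4,"y":0,"z":0,"ax":0,"ay":0,"az":0},{"claw":0,"x":-15,"y":0,"z":0,"ax":0,"ay":0,"az":0},{"claw":0,"x":-40,"y":0,"z":0,"ax":0,"ay":0,"az":0},{"claw":0,"x":-75,"y":0,"z":0,"ax":0,"ay":0,"az":0},{"claw":0,"x":-110,"y":0,"z":0,"ax":0,"ay":0,"az":0},{"claw":0,"x":-140,"y":0,"z":0,"ax":0,"ay":0,"az":0},{"claw":0,"x":-150,"y":0,"z":0,"ax":0,"ay":0,"az":0},{"claw":0,"x":-150,"y":0,"z":0,"ax":0,"ay":0,"az":0}]}}

```text
clock: 14.2
tool_pos: [0.4545, 0.1685, 0.2291]
orientation: [-0.008, 1.57, 0.082]
wrist_force: [0.2, 0.1, -0.6]
gripper_width: 0.002
```

```bash
python3 lid.py
python3 - <<'E'
from h import *
cv2.imwrite("pics/f.png",cam("scene")["color"])
E
```

```text
14.2 tcp bin [-0.0629  0.0092  0.2291] F [ 0.2  0.1 -0.6]
lid deg 49 [ 2.1  3.3 15.8]
ball lid top z 0.31 2372
-0.09 67 0.1151
-0.05 64 0.1156
0 68 0.1154
0.05 70 0.1154
0.08 74 0.1151
```

View pics/f.png

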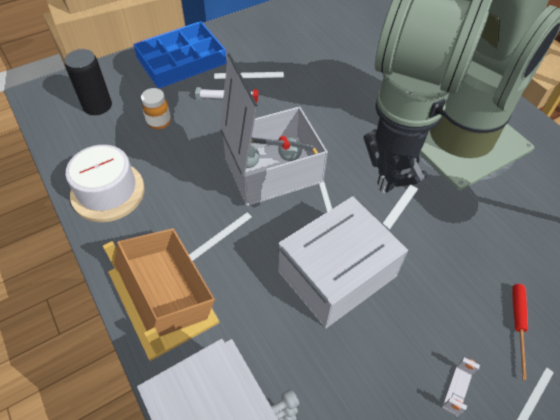

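The dial bin (pixel 343, 255) is shut flat and the other lid (240, 115) is still propped open. The arm is well clear, so I hand the job in.

```bash
python3 -c "
from bench import ctrl
print(ctrl.close_job())"
```

```text
the job is handed in; nothing more can be done
None
```

The dial bin (the left one) is shut and the other bin's lid is still propped open; I handed the job in at about 14.3 s of the 53 s allowed.

I pressed its red knuckle down about 31 mm until the stay broke. The lid settled at about 74° and the knuckle stayed down. I then pushed the lid's outer face forward and down at roughly 0.4 rad/s until it rested on the rim.

**Last checks:**
- **Dial lid:** its top measures 115–116 mm along its whole length, against 116 mm for fully shut. It stayed there after the arm withdrew.
- **Other lid:** its top edge is still at 310 mm, so it has not moved.
- **Arm:** the fingertips are about 15 cm above the shut lid, and the wrist force is about 0 N.

**What disagreed or failed:**
- **Finger tips:** in the camera depth, the shut fingertips sat about 35 mm higher than the reported TCP. My first press therefore stopped short of the knuckle. I allowed for the 35 mm from then on.
- **Refused call:** one move call was refused because its rows lacked some keys. Nothing moved.
- **Force at the end:** the final press on the shut lid reached about 19 N, above the suggested 2 to 5 N but below the 40 N limit.

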